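Hold the full alloy box over the balance pan

ROBOT

A 6-joint arm with a two-finger parallel gripper is mounted at the origin on a cart in front of the work surface, level with it; the furniture and walls round the work are solid. World frame = base frame: x ahead of the robot, y to its left, z up, the work surface at z = 0. Lengths are in m, angles in rad, forces in N, time in s.
With the tool pointing down it reaches from about 0.35 to 0.775 m from the base axis. Payload 5.5 kg.
Tool frame: the origin (TCP) lies midway between the tips of the shut fingers; the grasp point (between the pads) lies 19 mm behind it; z points along the fingers, x is the direction in which the jaws open and shut, and the axes are right-handed (so a half turn about z gives the same grasp; the last joint's range is limited). The gripper opens to 85 mm and grips with 20 to 120 N. Pads are 22 mm wide; open, the fingers measure 114 mm over their backs; the gripper's body (76 mm by 85 mm) begins 54 mm behind the grasp point. The pads swing forward as they close: fully open they stand 13 mm farther back than shut.
Start: joints at [-1.306, 0.313, 0.046, 1.304, 0, 1.431], TCP at [0.226, -0.529, 0.231] pointing down, gripper open.
Joint ranges: [-2.76, 2.76], [-0.86, 1.69], [-1.03, 1.26], [-2.2, 2.34], [-1.47, 1.5], [-3.14, 3.14]. Speed limits (rad/s): [2.57, 2.57, 3.14, 3.14, 3.14, 3.14].

INTERFACE

Orientations are given as a unit quaternion [w, x, y, z].
In Python, from rig import bot gives the robot as it stands. The module is installed in compiled form; this text tells all that it offers.
- The arm moves only by the tool send_rows, never from a script. Its argument "plan" is a list of rows, each a list of 3 entries, a list of its own where there are three numbers: the shift along the tool's x, y, z in cm, then the turn, a rotation vector about the tool's x, y, z in rad, then the gripper's target within -1 to 1 (fully open at 1, half-way at 0, shut at -1). A call has 1 to 10 rows; each row shifts and turns the commanded pose from where the row before left it, along the tool's axes as they then stand; what a row does not reach is not made up. A row lasts 1/12 s, in which the tool goes at most 41.7 mm and 7.16 degrees, less where a joint would pass 70% of its speed; a pose out of reach is approached as far as the arm can. A call with a gripper value outside its range is refused whole. The fingers move at their own pace and stop on an object; "squeeze" is the grip in N (left out, the last holds). Time passes only in rows, so rows that do not move let the fingers close. It gives the time, the measured TCP pose, the force and the opening at its end, in the units of the state.
- bot.get_obs(): the state, without advancing time (a new reading comes with each control period).
- bot.camera(name): name is "scene" or "top"; returns a dict with "frame" (420x560x3 uint8, red, green, blue), "fov_y" (degrees; the focal length in pixels is half the picture's height over the tangent of half this angle, whatever the lens; pixels are square), "cx", "cy" (the principal point, pixels), "R" (3x3) and "t" (3): a world point X has camera coordinates R X + t. Camera axes: x right, y down, z forward; pixel columns grow to the right and rows downward; lengths in m; the calibration is good to about 2 mm. A picture is of the moment at which its call begins. There is no depth.
- bot.close_job(): hands the job in, once; it reports no verdict.
The state is a dict: "time": time; "joints": joint angles; "joint_vel": joint speeds; "joint_torque": joint torques, N m; "tool_pos": TCP position; "eef_rot": TCP orientation; "wrist_force": force on the tool from outside, world axes, zero at the start; "wrist_torque": the same for the moment, N m; "gripper_width": finger opening in m.
Only numpy, scipy, OpenCV 4.12 (cv2) and the standard library are available. Lean on these libraries where they do the work, as an engineer would, in place of code of your own. Each camera call takes 0.05 s, during which the arm holds its last target.

TASK

One of the two small blue boxes is full of casting alloy and the other is nearly empty; they look alike, so lift them to feel which is the heavier. Carry the full box over the things in between and over the balance's draught frame, and finish holding it upright, still and in the air about 1 cm above the pan, centred on the pan and with its sides parallel to the pan's sides, so that the balance can be zeroed first: do not let go. Nothing may touch the balance at any time, the light box must end released, standing where it stood, and the bottle, cup and jar must stay where they are.

Things in the scene. Friction and masses are not known exactly. Their poses are not given: they have to be found in the camera images.
- box_a_center (a point): One of two small blue boxes (shut, small white catch) that look exactly alike: 32 mm (x) x 40 mm (y) x 26 mm high, loose on the worktop. One is full of metal alloy, about 0.34 kg (0.29 to 0.39); the other nearly empty, under 0.1 kg. Which is which can only be felt; the names tell nothing. Point: the middle of the box, 13 mm above its underside, z up.
- box_b_center (a point): One of two small blue boxes (shut, small white catch) that look exactly alike: 32 mm (x) x 40 mm (y) x 26 mm high, loose on the worktop. One is full of metal alloy, about 0.34 kg (0.29 to 0.39); the other nearly empty, under 0.1 kg. Which is which can only be felt; the names tell nothing. Point: the middle of the box, 13 mm above its underside, z up.
- pan_top (a point): Centre of the upper face of the balance's square steel pan, 90 x 90 mm, 58 mm above the worktop; x and y parallel to its sides, z up. A square draught frame of clear panels with a grey rim, open at the top, stands round the pan: centred on it, 148 mm square outside, 139 mm inside the rim, its top 30 mm above the pan.
- balance: White balance, fixed to the worktop: housing 235 mm (x) x 170 mm (y), about 47 mm high, display and keys at the end towards its -x. Origin: middle of its underside; the pan's centre lies 30 mm from there towards +x.
- bottle_center (a point): White plastic bottle with screw cap, 59 mm across, 156 mm high, between the boxes and the balance. Bystander, to be left standing where it is. Point: its middle, half-way up.
- cup_center (a point): Yellow open plastic cup, 88 mm across, 97 mm high, between the boxes and the balance, nearer the robot than the bottle. Bystander, to be left standing where it is. Point: its middle, half-way up.
- jar_center (a point): White lidded jar, 66 mm across, 64 mm high, farther from the robot than the bottle. Bystander, to be left standing where it is. Point: its middle, half-way up.

How it is judged:
By the outcome, as a careful person would: the job done as asked, in the order asked, and still so for the second after the job is handed in, while the arm keeps its last pose, push and grip.
It also fails if it takes over 58 s, if anything falls off the work surface, if the arm or the gripper's body presses on something with over 40 N, if the wrist force passes 120 N, or if a joint passes its speed limit or range.

## Working session

There is one attempt and no reset: what is moved stays moved. The work goes in short steps, Python scripts to look and compute and a tool call to move; the robot and the scene stay as the last step left them, time stands still between calls to the robot, and variables do not carry over. Pictures are saved under pics/ and viewed, and the job is handed in when it is done.

Besides the shell and the picture viewer there is one more tool, called after "Emit:" in YAML: its name, and indented under it one key for each argument. send_rows: Moves the arm, as the interface text tells. Its arguments: {"type":"object","properties":{"plan":{"type":"array","items":{"type":"array"}},"squeeze":{"type":"number"}},"required":["plan"]}

```bash
mkdir -p pics
python3 - <<'E'
from rig import bot
import cv2,pickle
o=bot.get_obs();print(o)
for n in("scene","top"):
    c=bot.camera(n);print(n,c["fov_y"],c["cx"],c["cy"],c["R"],c["t"])
    cv2.imwrite(f"pics/{n}0.png",c["frame"][:,:,::-1]);pickle.dump(c,open(f"{n}0.pkl","wb"))
E
```

```text
{'time': 0.0, 'joints': array([-1.30561340e+00,  3.14016587e-01,  4.49612102e-02,  1.30359002e+00,
       -1.51988140e-05,  1.43116731e+00]), 'joint_vel': array([ 0.00285837, -0.0007455 ,  0.0011857 , -0.00083418,  0.0009707 ,
       -0.00028838]), 'joint_torque': array([ 6.13554835e-05, -4.80627894e+01,  2.98533690e+01,  1.93356571e-02,
       -9.26150301e-05, -1.20136349e-06]), 'tool_pos': array([ 0.22629639, -0.52803572,  0.23039239]), 'eef_rot': array([-6.05744069e-04,  8.34818761e-01, -5.50524098e-01, -6.98496433e-04]), 'wrist_force': array([-0.65948892,  0.37647289, -0.84363489]), 'wrist_torque': array([ 0.03002415, -0.01123266,  0.00396828]), 'gripper_width': 0.08528853917220107}
scene 54.10501513934462 277.0382956388854 211.6681108839439 [[ 0.42455679 -0.90536094  0.00854992]
 [-0.55441589 -0.26742842 -0.78810219]
 [ 0.71580343  0.32985392 -0.61548504]] [-0.24394896  0.38109862  0.58679966]
top 55.509190456404326 282.41561599057366 212.2280539296516 [[-6.49638957e-04 -9.99997705e-01  2.04178566e-03]
 [-9.97334993e-01  4.98947110e-04 -7.29565806e-02]
 [ 7.29553944e-02 -2.08373972e-03 -9.97333028e-01]] [0.01853727 0.56160701 1.17219354]
```

View pics/scene0.png

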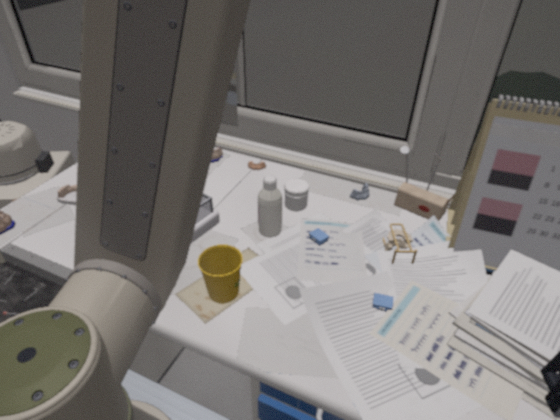

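View pics/top0.png

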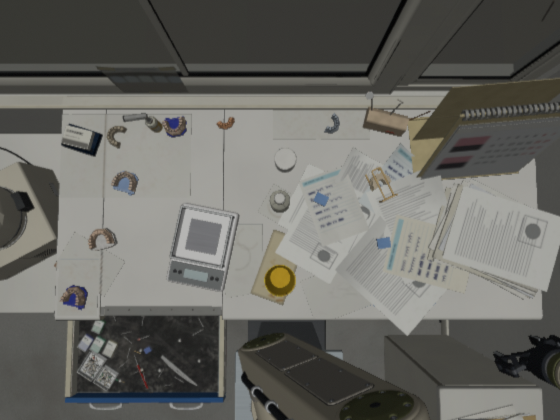

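The top view shows the balance at about (203,245), boxes at about (321,199) and (384,243), the bottle (279,200), cup (280,280) and jar (285,159). I'll enlarge these areas.

Run:
```python
import cv2
i=cv2.imread("pics/top0.png")
def crop(im,x,y,w,h,s,n): cv2.imwrite("pics/"+n,cv2.resize(im[y:y+h,x:x+w],None,fx=s,fy=s,interpolation=cv2.INTER_CUBIC))
crop(i,160,195,90,100,6,"c_bal.png")
crop(i,300,180,100,75,8,"c_box.png")
crop(i,245,140,70,170,3.5,"c_by.png")
s=cv2.imread("pics/scene0.png")
crop(s,295,220,110,95,7,"s_box.png")
```

```text
(no output)
```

View pics/c_bal.png

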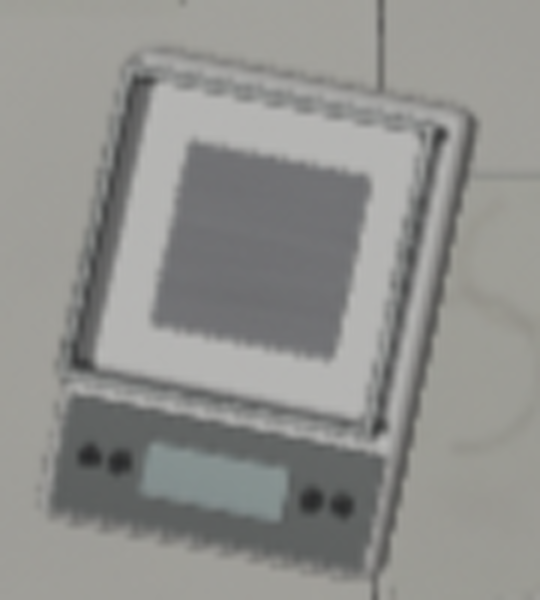

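View pics/c_box.png

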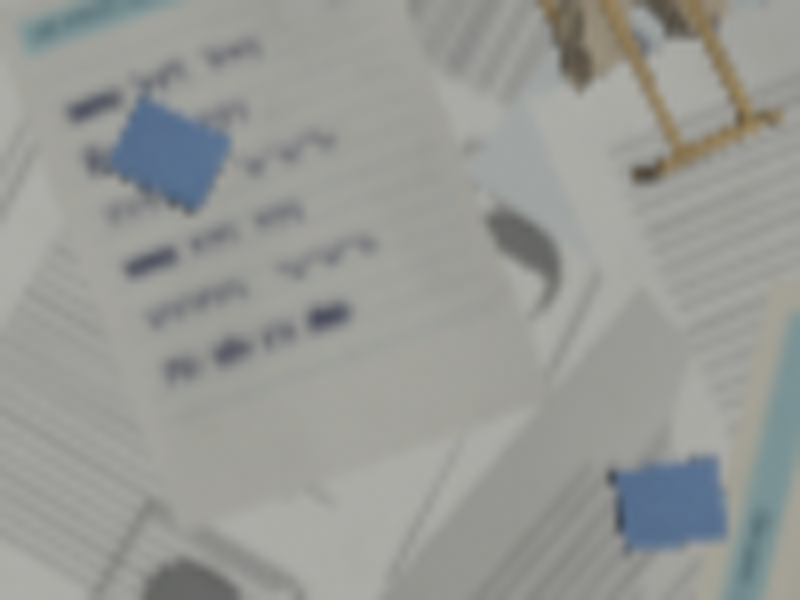

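View pics/c_by.png

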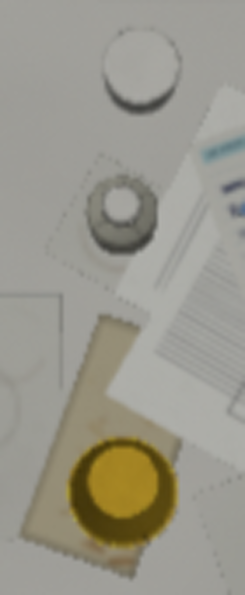

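View pics/s_box.png

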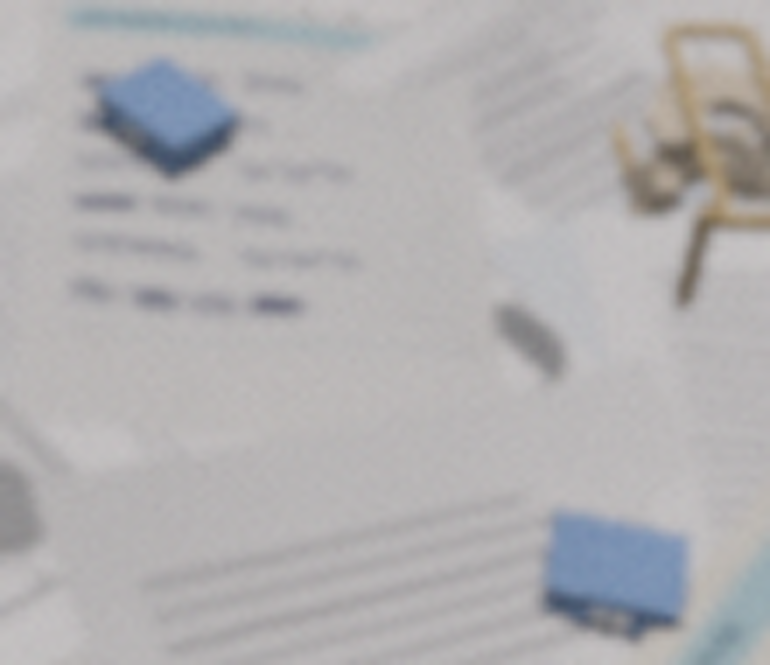

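```bash
cat > h.py <<'E'
import numpy as np,pickle
def cam(n): return pickle.load(open(n,"rb"))
def f(c): return 210/np.tan(np.radians(c["fov_y"]/2))
def unproj(c,px,z):
    px=np.atleast_2d(px);R,t=c["R"],c["t"]
    d=np.c_[(px[:,0]-c["cx"])/f(c),(px[:,1]-c["cy"])/f(c),np.ones(len(px))]@R
    o=-R.T@t
    return o+d*((z-o[2])/d[:,2])[:,None]
def proj(c,X):
    q=np.atleast_2d(X)@c["R"].T+c["t"];return q[:,:2]/q[:,2:]*f(c)+[c["cx"],c["cy"]]
def uc(p,s,ox,oy): return (np.array(p)+.5)/s-.5+[ox,oy]
E
python3 - <<'E'
from h import *
T,S=cam("top0.pkl"),cam("scene0.pkl")
def rep(n,c,p,s,ox,oy,z):
    X=unproj(c,uc(p,s,ox,oy),z);e=np.roll(X,-1,0)-X
    print(n,X.mean(0).round(4),np.linalg.norm(e,axis=1).round(4),np.degrees(np.arctan2(e[:,1],e[:,0])).round(1))
rep("b1T",T,[(147,95),(232,148),(193,213),(108,160)],8,300,180,.026)
rep("b2T",T,[(617,473),(718,456),(727,538),(628,550)],8,300,180,.026)
rep("b1S",S,[(160,60),(238,115),(172,165),(100,103)],7,295,220,.026)
rep("b2S",S,[(556,512),(688,540),(683,620),(548,590)],7,295,220,.026)
rep("pan",T,[(190,140),(372,177),(335,360),(152,325)],6,160,195,.058)
rep("rim",T,[(135,72),(447,130),(384,440),(68,375)],6,160,195,.088)
for n,p,r,z in(("bottle",(122,203),3.5,.156),("cup",(123,491),3.5,.097),("jar",(142,66),3.5,.064)):
    print(n,unproj(T,uc([p],3.5,245,140),z))
E
```

```text
b1T [ 0.6013 -0.0963  0.026 ] [0.0373 0.0284 0.0373 0.0285] [-122.2  148.8   57.8  -31.1]
b2T [ 0.471  -0.2813  0.026 ] [0.0381 0.0304 0.037  0.0286] [ -80.5 -174.9   96.8    7.1]
b1S [ 0.5969 -0.0968  0.026 ] [0.037  0.0348 0.0376 0.0315] [-114.6  161.1   60.5  -19.1]
b2S [ 0.4694 -0.2807  0.026 ] [0.0372 0.0296 0.0371 0.0294] [ -80.6 -170.    99.1   10.3]
pan [0.4895 0.2463 0.058 ] [0.0896 0.0892 0.0894 0.0903] [-101.5  169.2   79.2  -10.7]
rim [0.4876 0.2421 0.088 ] [0.1494 0.1471 0.1505 0.1445] [-100.6  169.    78.4  -11.4]
bottle [[0.5905406  0.02621402 0.156     ]]
cup [[0.36852579 0.02576018 0.097     ]]
jar [[0.71509339 0.0100647  0.064     ]]
```

Emit:
send_rows:
  plan:
    - [[0,0,0],[0,0,-0.12],1]
    - [[0,0,0],[0,0,-0.12],1]
    - [[0,0,0],[0,0,-0.12],1]
    - [[0,0,0],[0,0,-0.12],1]
    - [[0,0,0],[0,0,-0.12],1]
    - [[0,0,0],[0,0,-0.12],1]
    - [[0,0,0],[0,0,-0.12],1]
    - [[0,0,0],[0,0,-0.12],1]
    - [[0,0,0],[0,0,-0.12],1]
    - [[0,0,0],[0,0,-0.12],1]
  squeeze: 50

```text
time: 0.93
tool_pos: [0.2264, -0.5282, 0.2308]
eef_rot: [-0.001, 1.0, 0.02, -0.0]
wrist_force: [0.1, -0.1, 0.1]
gripper_width: 0.0851
```

Emit:
send_rows:
  plan:
    - [[0,0,0],[0,0,-0.12],1]
    - [[0,0,0],[0,0,-0.12],1]
    - [[0,0,0],[0,0,-0.12],1]
    - [[0,0,0],[0,0,-0.12],1]
    - [[0,0,0],[0,0,-0.12],1]
    - [[0,0,0],[0,0,-0.12],1]
    - [[0,0,0],[0,0,-0.12],1]
    - [[0,0,0],[0,0,-0.12],1]
    - [[0,0,0],[0,0,-0.12],1]
    - [[0,0,0],[0,0,-0.12],1]

```text
time: 1.77
tool_pos: [0.2264, -0.5282, 0.2308]
eef_rot: [-0.0, 0.814, 0.581, 0.0]
wrist_force: [0.2, -0.0, -0.1]
gripper_width: 0.0858
```

Emit:
send_rows:
  plan:
    - [[0,0,0],[0,0,-0.12],1]
    - [[0,0,0],[0,0,-0.12],1]
    - [[0,0,0],[0,0,-0.12],1]
    - [[0,0,0],[0,0,-0.12],1]
    - [[0,0,0],[0,0,0],1]
    - [[0,0,0],[0,0,0],1]

```text
time: 2.27
tool_pos: [0.2264, -0.5283, 0.2309]
eef_rot: [-0.0, 0.656, 0.755, 0.0]
wrist_force: [0.4, -0.3, -0.4]
gripper_width: 0.0857
```

```bash
cat >> h.py <<'E'
from scipy.spatial.transform import Rotation as Ro
def plan(tgt,yaw):
    from rig import bot
    o=bot.get_obs();w,x,y,z=o["eef_rot"];R=Ro.from_quat([x,y,z,w]);M=R.as_matrix()
    y0=np.degrees(np.arctan2(M[1,0],M[0,0]))
    a=np.radians(yaw);x_=[np.cos(a),np.sin(a),0];G=np.array([x_,[np.sin(a),-np.cos(a),0],[0,0,-1]]).T
    d=M.T@(np.array(tgt)-o["tool_pos"])*100
    print("t",o["time"].__round__(2),"pos",o["tool_pos"].round(4),"yaw",y0.round(2),"tilt z",M[:,2].round(4))
    print("shift cm",d.round(2),"turn",(R.inv()*Ro.from_matrix(G)).as_rotvec().round(3),"F",o["wrist_force"].round(2),"w",o["gripper_width"].round(4),"j",o["joints"].round(2))
E
python3 -c "
from h import *
plan([.4705,-.281,.12],98)"
```

```text
t 2.27 pos [ 0.2264 -0.5283  0.2309] yaw 98.01 tilt z [-2.e-04  8.e-04 -1.e+00]Traceback (most recent call last):
  File "<string>", line 3, in <module>
    plan([.4705,-.281,.12],98)
    ~~~~^^^^^^^^^^^^^^^^^^^^^^
  File "h.py", line 20, in plan
    print("shift cm",d.round(2),"turn",(R.inv()*Ro.from_matrix(G)).as_rotvec().round(3),"F",o["wrist_force"].round(2),"w",o["gripper_width"].round(4),"j",o["joints"].round(2))
                                                                                                                          ^^^^^^^^^^^^^^^^^^^^^^^^
AttributeError: 'float' object has no attribute 'round'
```

```bash
sed -i 's/o\["gripper_width"\].round(4)/round(o["gripper_width"],4)/' h.py
python3 -c "
from h import *
plan([.4705,-.281,.1],98)"
```

```text
t 2.27 pos [ 0.2264 -0.5283  0.2309] yaw 98.01 tilt z [-2.e-04  8.e-04 -1.e+00]
shift cm [21.08 27.62 13.1 ] turn [-0.    -0.001  0.   ] F [ 0.44 -0.25 -0.35] w 0.0857 j [-1.31  0.31  0.05  1.3   0.   -1.45]
```

Emit:
send_rows:
  plan:
    - [[2.1,2.76,0],[0,0,0],1]
    - [[2.1,2.76,0],[0,0,0],1]
    - [[2.1,2.76,0],[0,0,0],1]
    - [[2.1,2.76,0],[0,0,0],1]
    - [[2.1,2.76,0],[0,0,0],1]
    - [[2.1,2.76,0],[0,0,0],1]
    - [[2.1,2.76,0],[0,0,0],1]
    - [[2.1,2.76,0],[0,0,0],1]
    - [[2.1,2.76,0],[0,0,0],1]
    - [[2.1,2.76,0],[0,0,0],1]

```text
time: 3.1
tool_pos: [0.4706, -0.2799, 0.2313]
eef_rot: [0.0, 0.656, 0.755, -0.0]
wrist_force: [0.7, 0.2, -0.1]
gripper_width: 0.0855
```

Emit:
send_rows:
  plan:
    - [[0,0,3],[0,0,0],1]
    - [[0,0,3],[0,0,0],1]
    - [[0,0,3],[0,0,0],1]
    - [[0,0,3],[0,0,0],1]
    - [[0,0,3],[0,0,0],1]
    - [[0,0,0],[0,0,0],1]
    - [[0,0,0],[0,0,0],1]

```text
time: 3.68
tool_pos: [0.4684, -0.2803, 0.0801]
eef_rot: [-0.002, 0.655, 0.755, -0.0]
wrist_force: [0.1, -1.0, -0.2]
gripper_width: 0.0856
```

```bash
cat > shot.py <<'E'
import sys,cv2,pickle
from rig import bot
# args: tag then view x y w h s
tag=sys.argv[1];a=sys.argv[2:]
cs={}
while a:
    v,x,y,w,h,s=a[0],*map(int,a[1:6]);a=a[6:]
    if v not in cs:
        cs[v]=bot.camera(v);pickle.dump(cs[v],open(f"{v}_{tag}.pkl","wb"))
    f=cs[v]["frame"][y:y+h,x:x+w,::-1]
    cv2.imwrite(f"pics/{v}_{tag}.png",cv2.resize(f,None,fx=s,fy=s,interpolation=cv2.INTER_CUBIC))
E
python3 -c "
from h import *
plan([.4705,-.281,.003],98)"; python3 shot.py pre scene 320 220 120 120 5 top 330 190 110 110 5
```

```text
t 3.68 pos [ 0.4684 -0.2803  0.0801] yaw 98.09 tilt z [-0.0034  0.0027 -1.    ]
shift cm [-0.13  0.22  7.71] turn [-0.003 -0.003  0.002] F [ 0.09 -0.97 -0.18] w 0.0856 j [-0.69  0.35 -0.28  0.94 -0.   -0.83]
```

View pics/scene_pre.png

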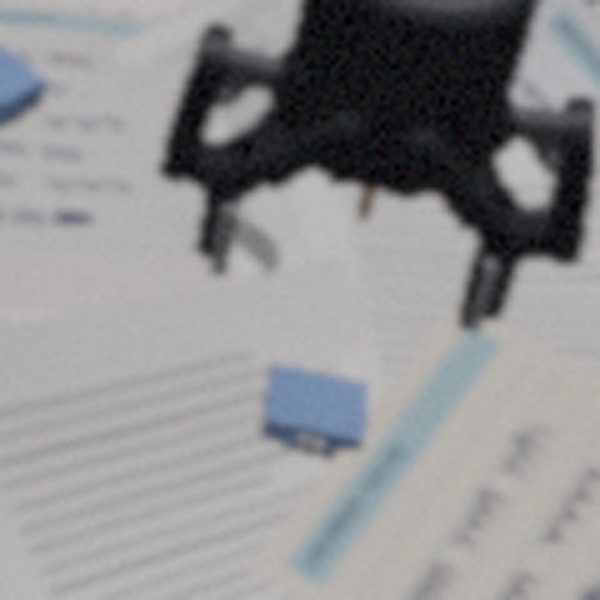

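View pics/top_pre.png

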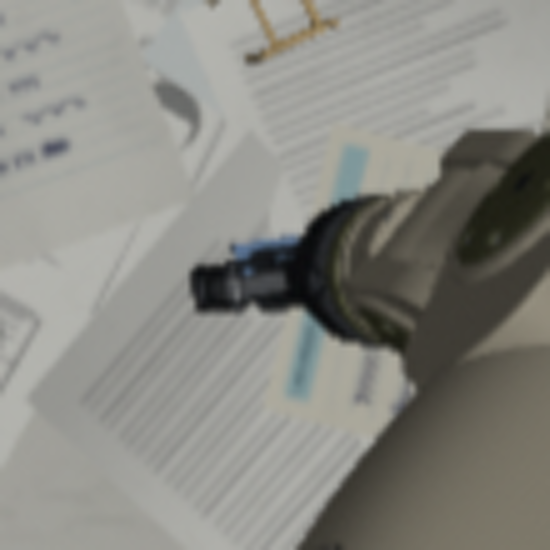

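The gripper straddles the box (scene crop: fingers at about (215,270) and (475,325), box at (315,400)), aligned with it. Next I descend in steps.

Emit:
send_rows:
  plan:
    - [[-0.1,0.1,2],[0,0,0],1]
    - [[0,0.1,2],[0,0,0],1]
    - [[0,0,1.5],[0,0,0],1]
    - [[0,0,0.7],[0,0,0],1]
    - [[0,0,0.5],[0,0,0],1]
    - [[0,0,0],[0,0,0],1]
    - [[0,0,0],[0,0,0],1]
    - [[0,0,0],[0,0,0],1]

```text
time: 4.45
tool_pos: [0.4727, -0.2828, 0.0156]
eef_rot: [0.001, 0.655, 0.756, 0.0]
wrist_force: [-0.5, -0.2, 0.1]
gripper_width: 0.0857
```

```bash
python3 -c "
from h import *
plan([.4705,-.281,.003],98)"; python3 shot.py pre2 scene 320 220 120 120 5
```

```text
t 4.45 pos [ 0.4727 -0.2828  0.0156] yaw 98.19 tilt z [ 0.0018 -0.0015 -1.    ]
shift cm [ 0.21 -0.19  1.26] turn [0.002 0.002 0.003] F [-0.47 -0.23  0.13] w 0.0857 j [-0.68  0.43 -0.36  0.79 -0.   -0.83]
```

View pics/scene_pre2.png

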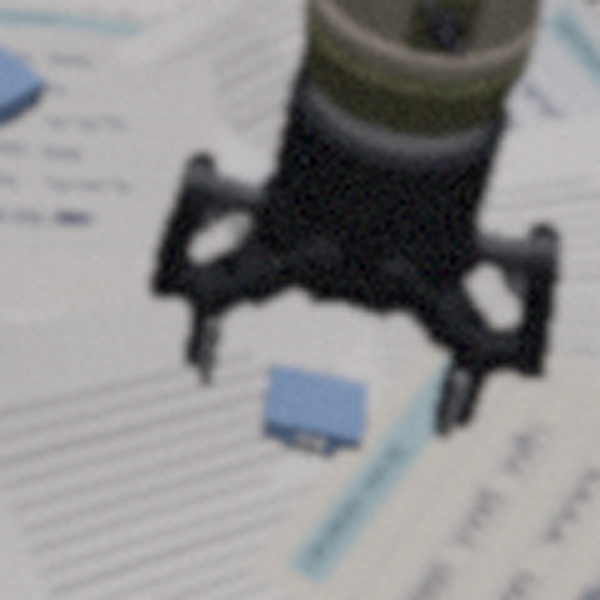

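Emit:
send_rows:
  plan:
    - [[0.1,-0.1,0.4],[0,0,0],1]
    - [[0.1,-0.1,0.4],[0,0,0],1]
    - [[0,0,0.3],[0,0,0],0.5]
    - [[0,0,0],[0,0,0],0.5]
    - [[0,0,0],[0,0,0],0.5]
    - [[0,0,0],[0,0,0],0.5]

```text
time: 5.0
tool_pos: [0.4695, -0.2803, 0.0032]
eef_rot: [-0.0, 0.655, 0.756, -0.0]
wrist_force: [1.1, 0.4, -1.0]
gripper_width: 0.0642
```

```bash
python3 -c "
from h import *
plan([.4705,-.281,.003],98)"; python3 shot.py pre3 scene 320 220 120 120 5
```

```text
t 5.0 pos [ 0.4695 -0.2803  0.0032] yaw 98.21 tilt z [-1.e-04  1.e-04 -1.e+00]
shift cm [-0.08  0.09  0.02] turn [-0.    -0.     0.004] F [ 1.06  0.38 -1.  ] w 0.0642 j [-0.69  0.44 -0.38  0.76 -0.   -0.83]
```

View pics/scene_pre3.png

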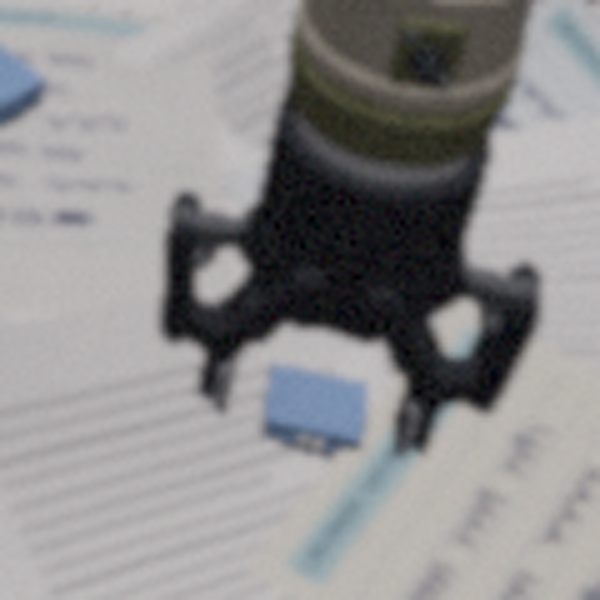

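Fingers stand evenly around the box, with gaps of about 40 px each side. Close, wait, then lift.

Emit:
send_rows:
  plan:
    - [[0,0,0],[0,0,0],0.1]
    - [[0,0,0],[0,0,0],-0.2]
    - [[0,0,0],[0,0,0],-0.5]
    - [[0,0,0],[0,0,0],-1]
    - [[0,0,0],[0,0,0],-1]
    - [[0,0,0],[0,0,0],-1]
    - [[0,0,0],[0,0,0],-1]

```text
time: 5.63
tool_pos: [0.4698, -0.2807, 0.0037]
eef_rot: [0.001, 0.655, 0.756, -0.0]
wrist_force: [-1.1, 0.1, 4.0]
gripper_width: 0.0387
```

```bash
python3 -c "
from h import *
plan([.4705,-.281,.003],98)
from rig import bot;print(bot.get_obs()['joint_torque'])"
```

```text
t 5.63 pos [ 0.4698 -0.2807  0.0037] yaw 98.2 tilt z [ 7.e-04 -7.e-04 -1.e+00]
shift cm [-0.04  0.06  0.07] turn [0.001 0.001 0.004] F [-1.1   0.09  3.97] w 0.0387 j [-0.69  0.44 -0.38  0.76 -0.   -0.83]
[ 2.00350033e-01 -4.59552276e+01  2.20976901e+01 -4.41556738e-02
  1.16874408e-01 -1.76263937e-03]
```

Emit:
send_rows:
  plan:
    - [[0,0,-0.5],[0,0,0],-1]
    - [[0,0,-1],[0,0,0],-1]
    - [[0,0,-1],[0,0,0],-1]
    - [[0,0,-0.5],[0,0,0],-1]
    - [[0,0,0],[0,0,0],-1]
    - [[0,0,0],[0,0,0],-1]
    - [[0,0,0],[0,0,0],-1]
    - [[0,0,0],[0,0,0],-1]
    - [[0,0,0],[0,0,0],-1]

```text
time: 6.38
tool_pos: [0.4692, -0.2801, 0.0328]
eef_rot: [-0.0, 0.655, 0.756, -0.0]
wrist_force: [0.4, 0.4, -2.9]
gripper_width: 0.0386
```

Emit:
send_rows:
  plan:
    - [[0,0,0],[0,0,0],-1]

```text
time: 6.47
tool_pos: [0.4693, -0.2802, 0.0329]
eef_rot: [-0.0, 0.655, 0.756, -0.0]
wrist_force: [0.0, 0.5, -2.7]
gripper_width: 0.0387
```

Emit:
send_rows:
  plan:
    - [[0,0,0],[0,0,0],-1]

```text
time: 6.55
tool_pos: [0.4694, -0.2802, 0.033]
eef_rot: [-0.0, 0.655, 0.756, -0.0]
wrist_force: [0.5, -0.4, -3.2]
gripper_width: 0.0387
```

Emit:
send_rows:
  plan:
    - [[0,0,0],[0,0,0],-1]

```text
time: 6.63
tool_pos: [0.4695, -0.2803, 0.0331]
eef_rot: [-0.0, 0.655, 0.756, -0.0]
wrist_force: [-0.4, 0.2, -2.7]
gripper_width: 0.0387
```

```bash
python3 shot.py lift1 scene 320 220 120 120 5; python3 -c "
from h import *
plan([.4705,-.281,.003],98)"
```

```text
t 6.68 pos [ 0.4695 -0.2803  0.0332] yaw 98.21 tilt z [-2.e-04  0.e+00 -1.e+00]
shift cm [-0.08  0.09  3.02] turn [-0.    -0.     0.004] F [ 0.65  0.43 -2.86] w 0.0381 j [-0.69  0.4  -0.34  0.83 -0.   -0.83]
```

View pics/scene_lift1.png

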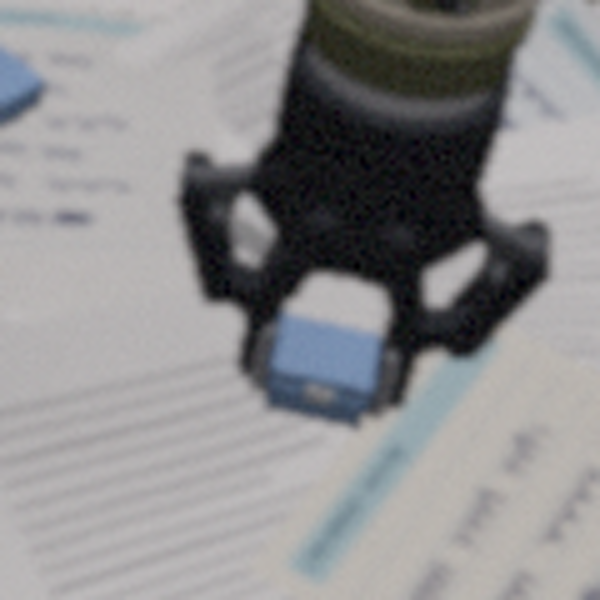

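The force is about -2.9 N against a baseline of about -0.3 N, and the box hangs level with its catch at (320,392). This is the full box, so the other stays untouched. Next: raise, turn, and carry high.

Emit:
send_rows:
  plan:
    - [[0,0,-1],[0,0,0],-1]
    - [[0,0,-2],[0,0,0],-1]
    - [[0,0,-3],[0,0,0],-1]
    - [[0,0,-3],[0,0,0],-1]
    - [[0,0,-3],[0,0,0],-1]
    - [[0,0,-3],[0,0,0],-1]
    - [[0,0,-3],[0,0,0],-1]
    - [[0,0,-2],[0,0,0],-1]
    - [[0,0,-1],[0,0,0],-1]
  squeeze: 60

```text
time: 7.43
tool_pos: [0.4705, -0.2811, 0.2477]
eef_rot: [0.003, 0.655, 0.756, 0.0]
wrist_force: [0.1, 0.1, -3.6]
gripper_width: 0.0382
```

Emit:
send_rows:
  plan:
    - [[0,0,0],[0,0,0.055],-1]
    - [[0,0,0],[0,0,0.08],-1]
    - [[0,0,0],[0,0,0.08],-1]
    - [[0,0,0],[0,0,0.08],-1]
    - [[0,0,0],[0,0,0.04],-1]
    - [[0,0,0],[0,0,0],-1]
    - [[0,0,0],[0,0,0],-1]
    - [[0,0,0],[0,0,0],-1]

```text
time: 8.1
tool_pos: [0.4693, -0.2802, 0.243]
eef_rot: [-0.0, 0.771, 0.637, -0.0]
wrist_force: [0.3, -0.1, -4.4]
gripper_width: 0.0382
```

```bash
python3 -c "
from h import *
plan([.4895,.2463,.25],79)"; python3 shot.py lift2 scene 140 0 420 420 2 top 160 190 100 110 5
```

```text
t 8.1 pos [ 0.4693 -0.2802  0.243 ] yaw 79.07 tilt z [-6.e-04  4.e-04 -1.e+00]
shift cm [52.08 -8.   -0.68] turn [-0.001 -0.     0.001] F [ 0.28 -0.11 -4.38] w 0.0382 j [-0.69  0.26 -0.    1.31 -0.   -0.49]
```

View pics/scene_lift2.png

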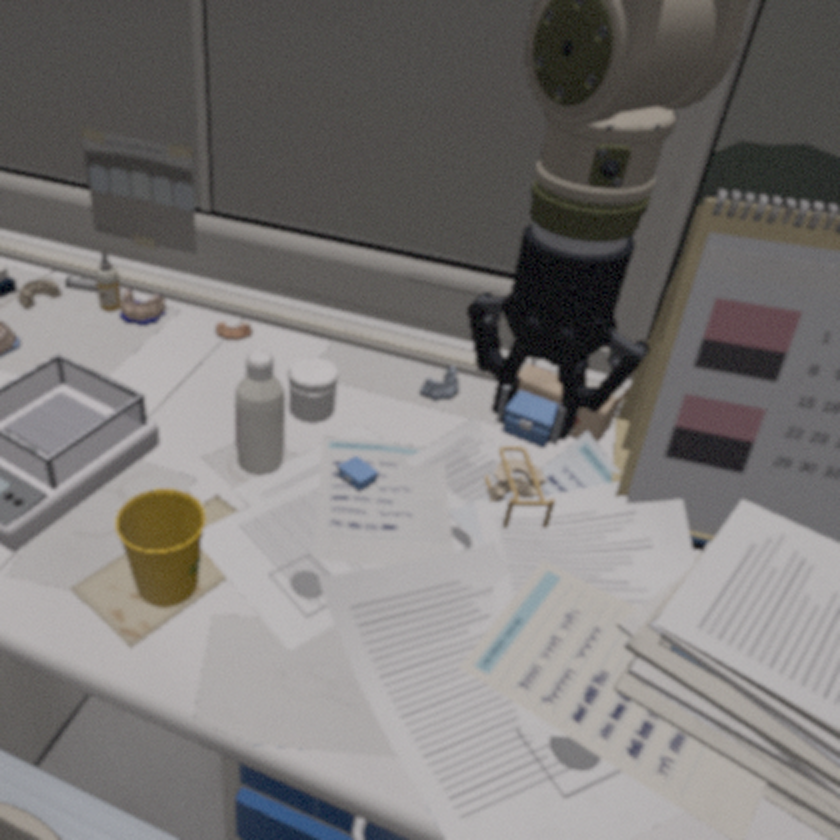

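The box is held level at (530,415) in the crop, the other box sits untouched at (357,472), and the balance is now clear of the arm at the left. I'll measure the pan in this second view too.

Run:
```python
import pickle,cv2
c=pickle.load(open("scene_lift2.pkl","rb"))["frame"][:,:,::-1]
cv2.imwrite("pics/s_bal.png",cv2.resize(c[170:250,90:220],None,fx=6,fy=6,interpolation=cv2.INTER_CUBIC))
```

```text
(no output)
```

View pics/s_bal.png

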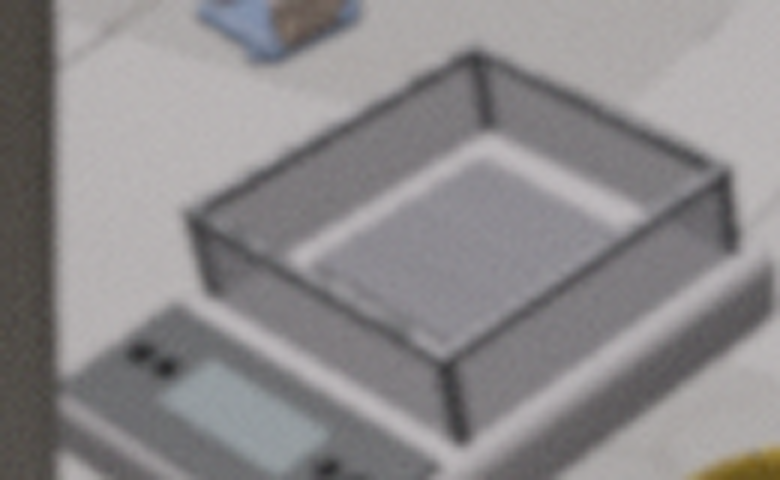

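View pics/top_lift2.png

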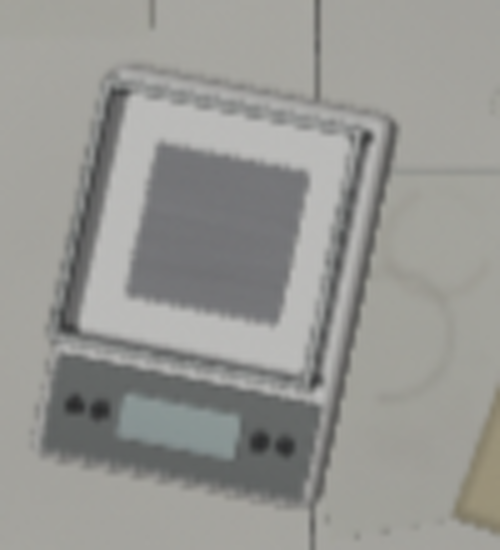

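Run:
```python
from h import *
import cv2
T=cam("top_lift2.pkl");S=cam("scene_lift2.pkl")
g=cv2.cvtColor(T["frame"],cv2.COLOR_RGB2GRAY)
g8=cv2.resize(g[205:265,175:230],None,fx=8,fy=8,interpolation=cv2.INTER_CUBIC)
print(g8[240,::40],g8[::40,220])
_,b=cv2.threshold(g8,150,255,cv2.THRESH_BINARY_INV)
n,l,st,ce=cv2.connectedComponentsWithStats(b)
k=l[240,220];print(st[k])
cs,_=cv2.findContours((l==k).astype('u1'),cv2.RETR_EXTERNAL,cv2.CHAIN_APPROX_NONE)
r=cv2.minAreaRect(cs[0]);p=cv2.boxPoints(r)
def rep(n,X):
    e=np.roll(X,-1,0)-X
    print(n,X.mean(0).round(4),np.linalg.norm(e,axis=1).round(4),np.degrees(np.arctan2(e[:,1],e[:,0])).round(1))
rep("pan seg",unproj(T,uc(p,8,175,205),.058))
print("centroid",unproj(T,uc([ce[k]],8,175,205),.058))
rep("rim scene",unproj(S,uc([(475,47),(735,170),(443,365),(188,213)],6,90,170),.088))
rep("rim top",unproj(T,uc([(105,82),(372,130),(318,388),(55,340)],5,160,190),.088))
```

```text
[135 153 186 116 116 116 116 119 118 158 186] [154 149 187 162 117 116 117 116 113 116 186 185]
[   82   108   293   293 63117]
pan seg [0.4896 0.2469 0.058 ] [0.0914 0.0925 0.0913 0.092 ] [ -10.5 -101.4  169.2   78.6]
centroid [[0.4894663  0.24690073 0.058     ]]
rim scene [0.4869 0.2447 0.088 ] [0.1486 0.1489 0.147  0.1455] [-100.6  168.3   78.   -11.1]
rim top [0.4886 0.2437 0.088 ] [0.1533 0.1471 0.1496 0.1469] [-100.2  168.7   79.7   -9.9]
```

Emit:
send_rows:
  plan:
    - [[1.5,-0.23,0],[0,0,0],-1]
    - [[3,-0.47,0],[0,0,0],-1]
    - [[3.6,-0.56,0],[0,0,0],-1]
    - [[3.6,-0.56,0],[0,0,0],-1]
    - [[3.6,-0.56,0],[0,0,0],-1]
    - [[3.6,-0.56,0],[0,0,0],-1]
    - [[3.6,-0.56,0],[0,0,0],-1]
    - [[3.6,-0.56,0],[0,0,0],-1]

```text
time: 8.87
tool_pos: [0.4787, -0.0141, 0.2435]
eef_rot: [0.0, 0.771, 0.636, 0.0]
wrist_force: [1.0, 0.7, -3.5]
gripper_width: 0.0384
```

Emit:
send_rows:
  plan:
    - [[3.6,-0.56,0],[0,0,0],-1]
    - [[3.6,-0.56,0],[0,0,0],-1]
    - [[3.6,-0.56,0],[0,0,0],-1]
    - [[3.6,-0.56,0],[0,0,0],-1]
    - [[3.6,-0.56,0],[0,0,0],-1]
    - [[3.6,-0.56,0],[0,0,0],-1]
    - [[2.8,-0.44,0],[0,0,0],-1]
    - [[1.5,-0.23,0],[0,0,0],-1]

```text
time: 9.53
tool_pos: [0.4882, 0.2494, 0.2432]
eef_rot: [-0.001, 0.77, 0.638, 0.0]
wrist_force: [0.4, -0.8, -3.3]
gripper_width: 0.038
```

Emit:
send_rows:
  plan:
    - [[0,0,0],[0,0,0],-1]
    - [[0,0,0],[0,0,0],-1]
    - [[0,0,0],[0,0,0],-1]
    - [[0,0,0],[0,0,0],-1]
    - [[0,0,0],[0,0,0],-1]

```text
time: 9.95
tool_pos: [0.4892, 0.2445, 0.2434]
eef_rot: [0.0, 0.772, 0.636, -0.0]
wrist_force: [0.2, -1.3, -2.5]
gripper_width: 0.0382
```

```bash
python3 -c "
from h import *
plan([.4885,.246,.14],78.8)"; python3 shot.py over scene 60 60 200 200 4 top 160 170 100 110 5
```

```text
t 9.95 pos [0.4892 0.2445 0.2434] yaw 78.92 tilt z [ 0.e+00 -2.e-04 -1.e+00]
shift cm [ 0.13 -0.1  10.34] turn [0.    0.    0.002] F [ 0.16 -1.27 -2.49] w 0.0382 j [ 0.32  0.26 -0.    1.31 -0.    0.51]
```

View pics/scene_over.png

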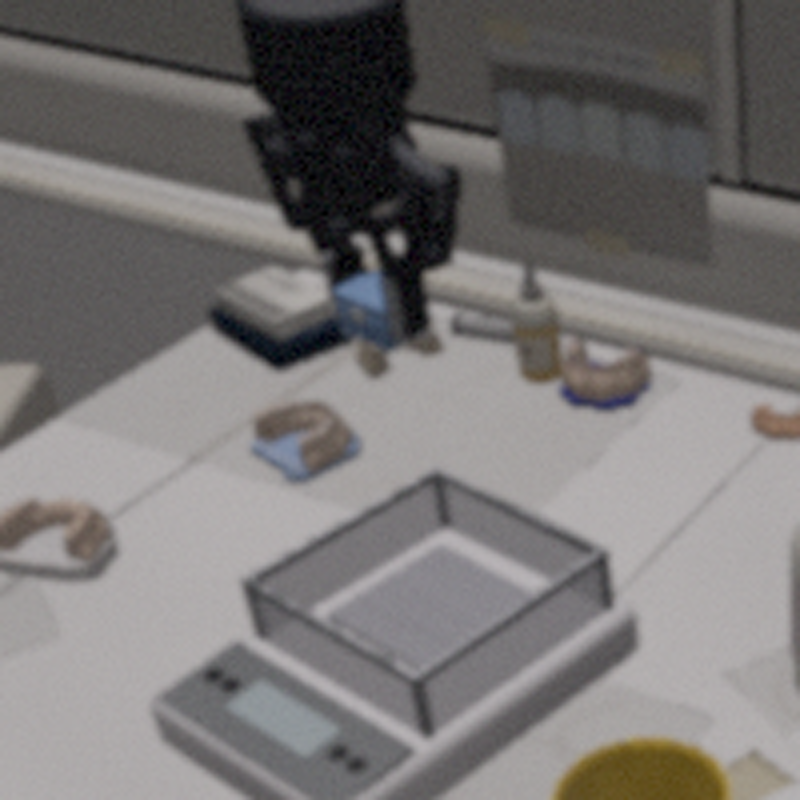

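View pics/top_over.png

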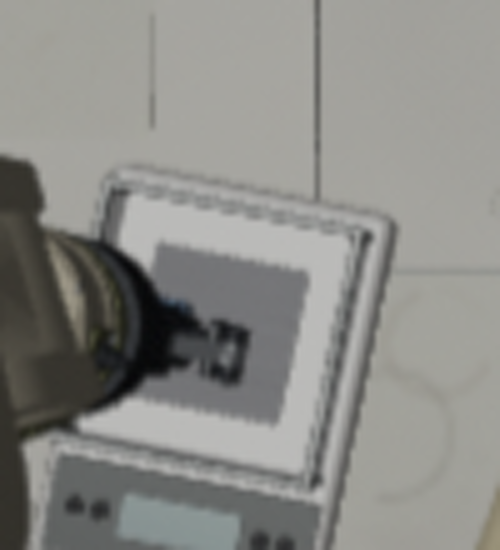

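The scene view shows the box held level above and behind the frame, as expected at that height. Next I descend to a standoff above the frame and re-measure.

Emit:
send_rows:
  plan:
    - [[0,0,1],[0,0,0],-1]
    - [[0,0,2],[0,0,0],-1]
    - [[0,0,2],[0,0,0],-1]
    - [[0,0,2],[0,0,0],-1]
    - [[0,0,1],[0,0,0],-1]
    - [[0,0,0.5],[0,0,0],-1]
    - [[0,0,0],[0,0,0],-1]
    - [[0,0,0],[0,0,0],-1]
    - [[0,0,0],[0,0,0],-1]
    - [[0,0,0],[0,0,0],-1]

```text
time: 10.88
tool_pos: [0.4901, 0.2458, 0.1595]
eef_rot: [0.0, 0.772, 0.636, 0.001]
wrist_force: [-0.1, -0.4, -3.0]
gripper_width: 0.0383
```

Emit:
send_rows:
  plan:
    - [[0,0,0],[0,0,0],-1]
    - [[0,0,0],[0,0,0],-1]
    - [[0,0,0],[0,0,0],-1]
    - [[0,0,0],[0,0,0],-1]
    - [[0,0,0],[0,0,0],-1]

```text
time: 11.3
tool_pos: [0.4892, 0.2456, 0.1583]
eef_rot: [0.0, 0.772, 0.636, 0.0]
wrist_force: [-0.3, 0.9, -3.0]
gripper_width: 0.0384
```

```bash
python3 -c "
from h import *
plan([.4885,.246,.14],78.8)"; python3 shot.py over2 scene 90 110 130 130 6 top 160 190 100 100 6
```

```text
t 11.3 pos [0.4892 0.2456 0.1583] yaw 79.01 tilt z [ 1.e-04 -0.e+00 -1.e+00]
shift cm [ 0.03 -0.08  1.83] turn [0.    0.    0.004] F [-0.26  0.9  -2.98] w 0.0384 j [ 0.32  0.29 -0.16  1.11 -0.    0.51]
```

View pics/scene_over2.png

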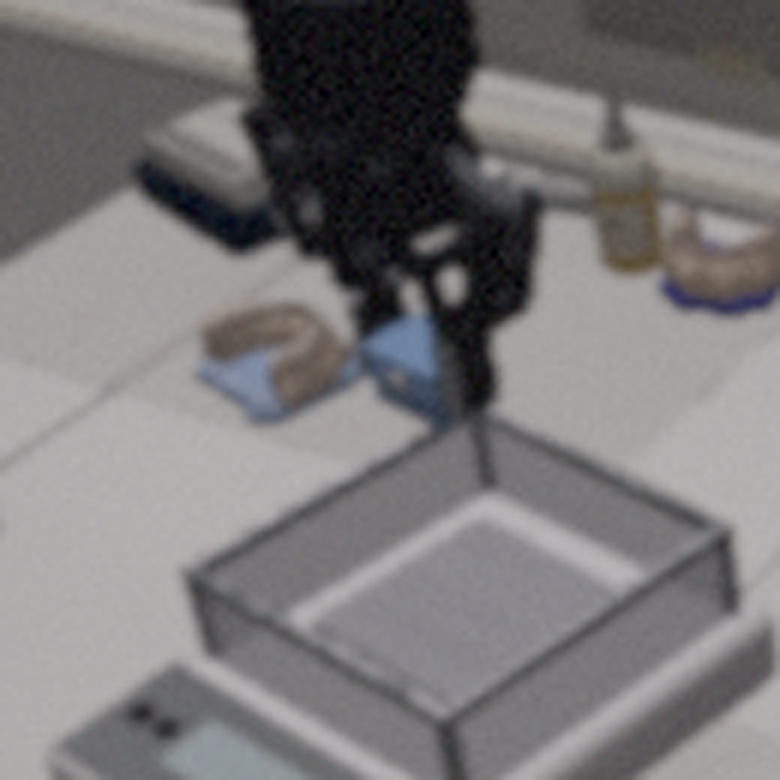

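View pics/top_over2.png

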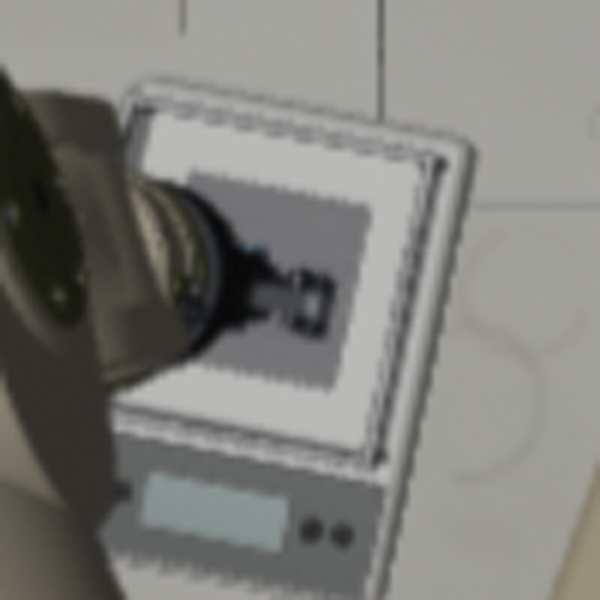

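The box hangs upright and well inside the frame outline. I'll descend further, slowly.

Emit:
send_rows:
  plan:
    - [[0,-0.05,1],[0,0,0],-1]
    - [[0,0,1],[0,0,0],-1]
    - [[0,0,1],[0,0,0],-1]
    - [[0,0,1],[0,0,0],-1]
    - [[0,0,1],[0,0,0],-1]
    - [[0,0,1],[0,0,0],-1]
    - [[0,0,0.5],[0,0,0],-1]
    - [[0,0,0.3],[0,0,0],-1]
    - [[0,0,0],[0,0,0],-1]
    - [[0,0,0],[0,0,0],-1]

```text
time: 12.23
tool_pos: [0.4889, 0.2457, 0.0904]
eef_rot: [0.0, 0.772, 0.636, 0.0]
wrist_force: [0.3, 0.2, -2.6]
gripper_width: 0.0384
```

Emit:
send_rows:
  plan:
    - [[0,0,0],[0,0,0],-1]
    - [[0,0,0],[0,0,0],-1]
    - [[0,0,0],[0,0,0],-1]
    - [[0,0,0],[0,0,0],-1]
    - [[0,0,0],[0,0,0],-1]

```text
time: 12.65
tool_pos: [0.4889, 0.2457, 0.0905]
eef_rot: [0.0, 0.772, 0.636, 0.0]
wrist_force: [0.0, 0.1, -3.2]
gripper_width: 0.0383
```

```bash
python3 -c "
from h import *
plan([.4885,.246,.0715],78.8)"; python3 shot.py low scene 110 150 110 100 7 top 160 190 100 100 6
```

```text
t 12.65 pos [0.4889 0.2457 0.0905] yaw 79.01 tilt z [ 5.e-04  1.e-04 -1.e+00]
shift cm [ 0.02 -0.04  1.9 ] turn [ 0.    -0.     0.004] F [ 0.04  0.14 -3.22] w 0.0383 j [ 0.32  0.34 -0.27  0.96 -0.    0.51]
```

View pics/scene_low.png

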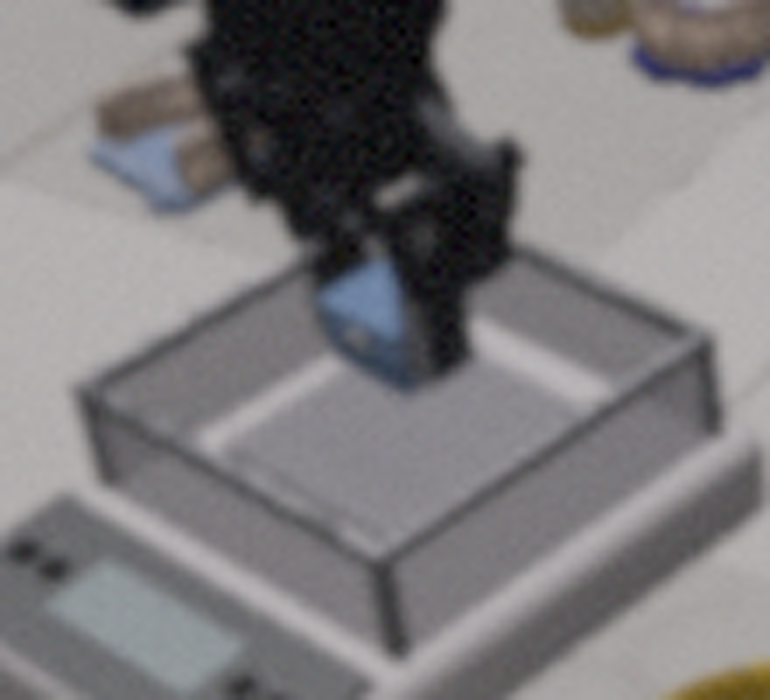

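View pics/top_low.png

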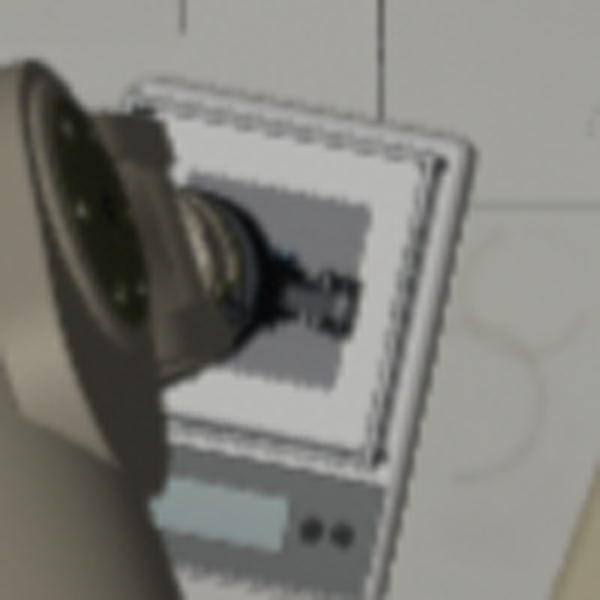

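Run:
```python
from h import *
import cv2
def draw(pk,pos,yawy,zb,x,y,w,h,s,out,pan=False):
    c=cam(pk);im=cv2.resize(c["frame"][y:y+h,x:x+w,::-1],None,fx=s,fy=s,interpolation=cv2.INTER_CUBIC)
    a=np.radians(yawy);uy=np.array([np.cos(a),np.sin(a),0]);ux=np.array([np.sin(a),-np.cos(a),0])
    def quad(cx,lx,ly,z,col):
        P=[np.array([cx[0],cx[1],z])+i*lx/2*ux+j*ly/2*uy for i,j in((1,1),(1,-1),(-1,-1),(-1,1))]
        q=((proj(c,P)-[x,y]+.5)*s-.5);cv2.polylines(im,[np.int32(q*8)],True,col,1,cv2.LINE_AA,3)
    quad(pos,.032,.040,zb,(0,0,255));quad(pos,.032,.040,zb+.026,(0,255,0))
    if pan:
        quad((.4885,.246),.09,.09,.058,(255,255,0));quad((.4885,.246),.148,.148,.088,(0,255,255))
    cv2.imwrite(out,im)
draw("scene_lift1.pkl",(.4695,-.2803),98.2,.0297,340,260,80,60,9,"pics/ov_lift1.png")
draw("scene_low.pkl",(.4889,.2457),79,.087,110,150,110,100,7,"pics/ov_low.png",True)
draw("top_low.pkl",(.4889,.2457),79,.087,160,190,100,100,6,"pics/ov_lowt.png",True)
```

```text
(no output)
```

View pics/ov_lift1.png

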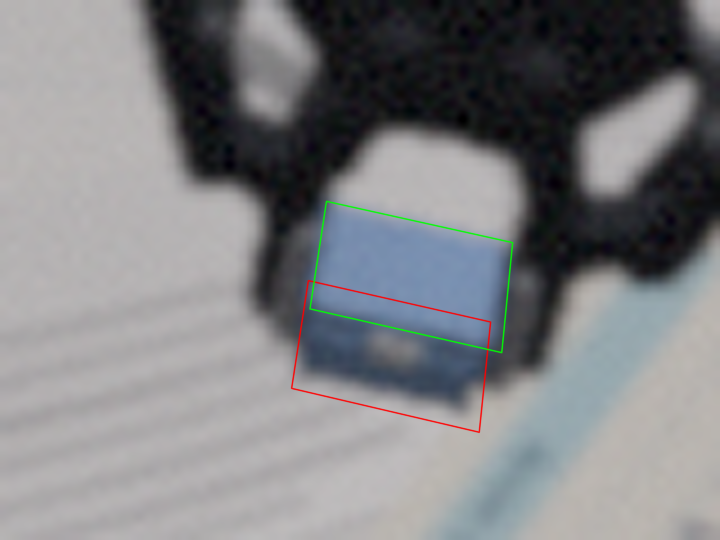

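View pics/ov_low.png

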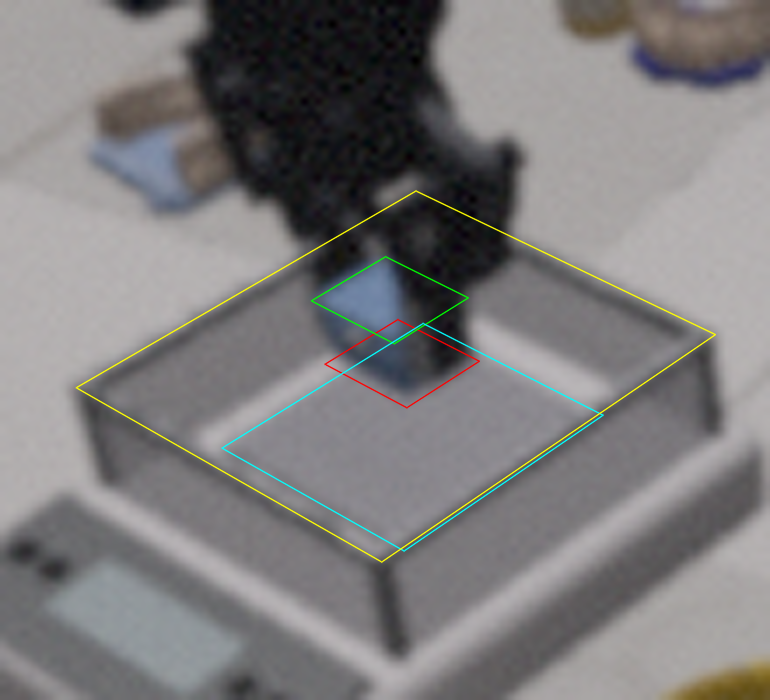

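View pics/ov_lowt.png

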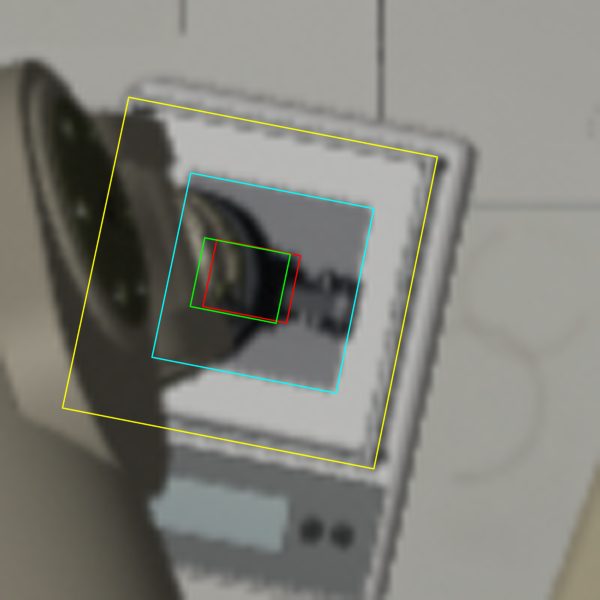

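Run:
```python
from h import *
import cv2
def draw(pk,pos,yawy,zb,x,y,w,h,s,out):
    c=cam(pk);im=cv2.resize(c["frame"][y:y+h,x:x+w,::-1],None,fx=s,fy=s,interpolation=cv2.INTER_CUBIC)
    a=np.radians(yawy);uy=np.array([np.cos(a),np.sin(a),0]);ux=np.array([np.sin(a),-np.cos(a),0])
    for z,col in((zb,(0,0,255)),(zb+.026,(0,255,0))):
        P=[np.array([pos[0],pos[1],z])+i*.016*ux+j*.02*uy for i,j in((1,1),(1,-1),(-1,-1),(-1,1))]
        q=((proj(c,P)-[x,y]+.5)*s-.5);cv2.polylines(im,[np.int32(q*8)],True,col,1,cv2.LINE_AA,3)
    return im
A=draw("scene0.pkl",(.470,-.2805),98.2,0,355,275,60,50,10,"")
B=draw("top0.pkl",(.470,-.2805),98.2,0,360,220,50,45,10,"")
cv2.imwrite("pics/ovA.png",A);cv2.imwrite("pics/ovB.png",B)
```

```text
(no output)
```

View pics/ovA.png

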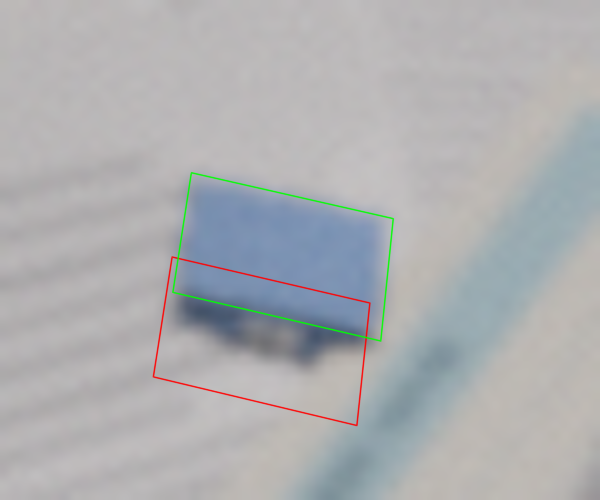

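View pics/ovB.png

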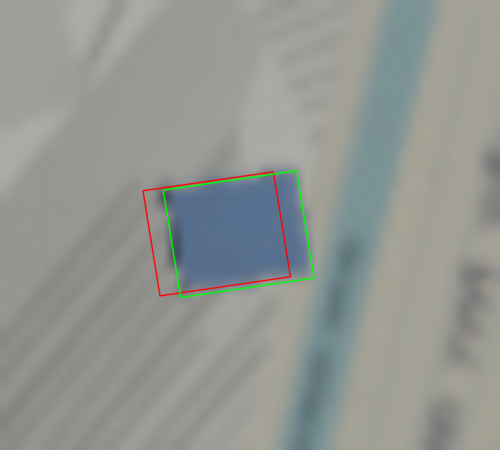

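The pan and rim overlays fit both views. The box top matches its predicted place, so there is no slip. The underside shows about 5 mm higher than predicted, probably from rounded or shaded lower edges. I trust the box top minus 26 mm. Final 19 mm down, with a sub-millimetre correction.

Emit:
send_rows:
  plan:
    - [[0.02,-0.05,0.3],[0,0,0.003],-1]
    - [[0,-0.02,0.4],[0,0,0],-1]
    - [[0,0,0.4],[0,0,0],-1]
    - [[0,0,0.4],[0,0,0],-1]
    - [[0,0,0.2],[0,0,0],-1]
    - [[0,0,0.2],[0,0,0],-1]
    - [[0,0,0],[0,0,0],-1]
    - [[0,0,0],[0,0,0],-1]
    - [[0,0,0],[0,0,0],-1]
    - [[0,0,0],[0,0,0],-1]

```text
time: 13.58
tool_pos: [0.4883, 0.246, 0.0715]
eef_rot: [0.0, 0.773, 0.635, 0.0]
wrist_force: [-0.7, -0.2, -3.4]
gripper_width: 0.0386
```

Emit:
send_rows:
  plan:
    - [[0,0,0],[0,0,0],-1]
    - [[0,0,0],[0,0,0],-1]
    - [[0,0,0],[0,0,0],-1]
    - [[0,0,0],[0,0,0],-1]
    - [[0,0,0],[0,0,0],-1]
    - [[0,0,0],[0,0,0],-1]

```text
time: 14.08
tool_pos: [0.4881, 0.2459, 0.0713]
eef_rot: [0.0, 0.773, 0.635, -0.0]
wrist_force: [-0.3, 0.1, -3.9]
gripper_width: 0.0382
```

```bash
python3 -c "
from h import *
plan([.4880,.246,.0715],78.8)"; python3 shot.py fin scene 0 0 560 420 1 top 0 0 560 420 1
python3 - <<'E'
from h import *
import cv2
c=cam("scene_fin.pkl");x,y,w,h,s=110,150,110,100,7
im=cv2.resize(c["frame"][y:y+h,x:x+w,::-1],None,fx=s,fy=s,interpolation=cv2.INTER_CUBIC)
cv2.imwrite("pics/finc.png",im)
a=np.radians(78.8);uy=np.array([np.cos(a),np.sin(a),0]);ux=np.array([np.sin(a),-np.cos(a),0])
def q(cx,lx,ly,z,col):
    P=[np.array([*cx,z])+i*lx/2*ux+j*ly/2*uy for i,j in((1,1),(1,-1),(-1,-1),(-1,1))]
    p=((proj(c,P)-[x,y]+.5)*s-.5);cv2.polylines(im,[np.int32(p*8)],True,col,1,cv2.LINE_AA,3)
q((.4885,.246),.032,.04,.068,(0,0,255));q((.4885,.246),.032,.04,.094,(0,255,0));q((.4885,.246),.09,.09,.058,(255,255,0))
cv2.imwrite("pics/finov.png",im)
E
```

```text
t 14.08 pos [0.4881 0.2459 0.0713] yaw 78.84 tilt z [ 0.e+00 -1.e-04 -1.e+00]
shift cm [ 0.   -0.01 -0.02] turn [0.    0.    0.001] F [-0.28  0.06 -3.95] w 0.0382 j [ 0.32  0.36 -0.3   0.91 -0.    0.51]
```

View pics/finov.png

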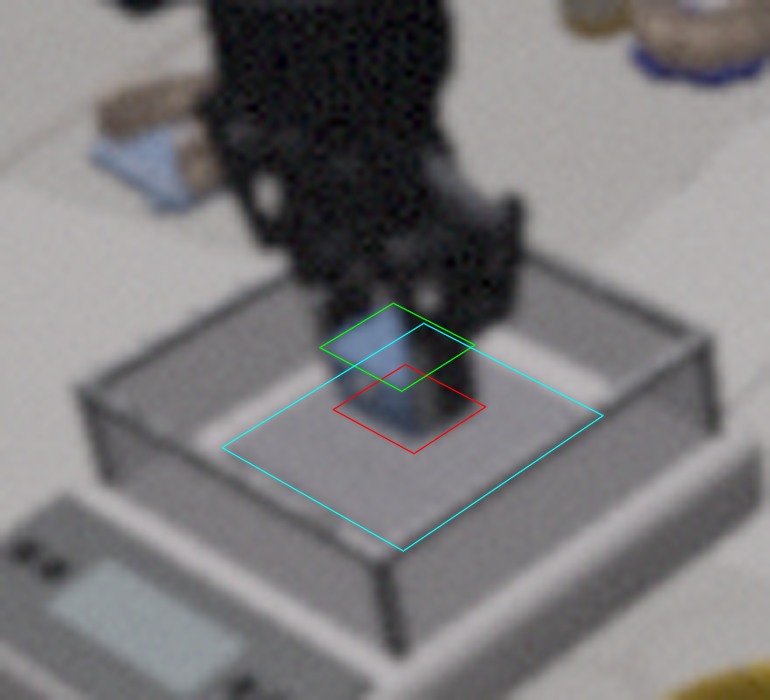

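View pics/finc.png

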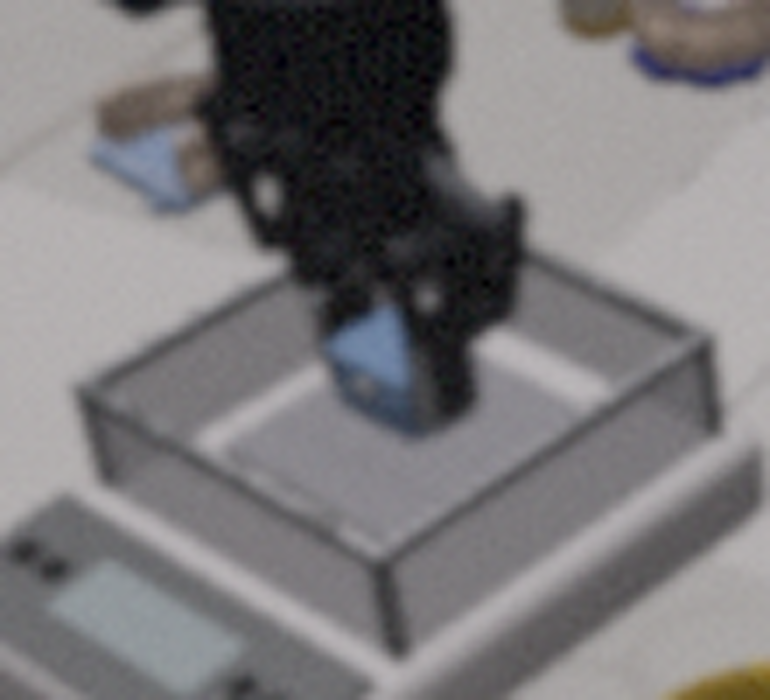

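View pics/top_fin.png

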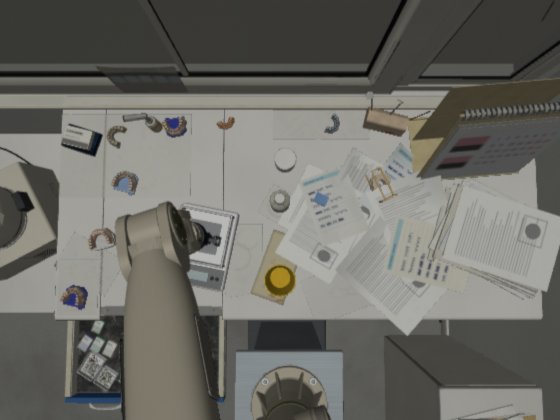

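The final view shows the box level over the pan, with its lower corner at (415,437), and both the pan and frame clear. The other box (320,199), bottle, cup and jar are unmoved. Since the underside appears slightly high, I'll lower 1 mm and settle.

Emit:
send_rows:
  plan:
    - [[0,0,0.05],[0,0,0],-1]
    - [[0,0,0.05],[0,0,0],-1]
    - [[0,0,0],[0,0,0],-1]
    - [[0,0,0],[0,0,0],-1]
    - [[0,0,0],[0,0,0],-1]
    - [[0,0,0],[0,0,0],-1]
    - [[0,0,0],[0,0,0],-1]
    - [[0,0,0],[0,0,0],-1]
    - [[0,0,0],[0,0,0],-1]
    - [[0,0,0],[0,0,0],-1]

```text
time: 15.02
tool_pos: [0.4881, 0.246, 0.0703]
eef_rot: [0.0, 0.773, 0.635, -0.0]
wrist_force: [0.2, -0.1, -3.2]
gripper_width: 0.0387
```

Run:
```python
from h import *
plan([.4880,.246,.0705],78.8)
from rig import bot
print(bot.get_obs()["joint_vel"].round(4))
print(bot.close_job())
```

```text
t 15.02 pos [0.4881 0.246  0.0703] yaw 78.84 tilt z [ 0.e+00 -1.e-04 -1.e+00]
shift cm [ 0.   -0.01 -0.02] turn [0.    0.    0.001] F [ 0.23 -0.08 -3.22] w 0.0387 j [ 0.32  0.36 -0.3   0.91 -0.    0.51]
[ 0.001  -0.0001 -0.0007 -0.001  -0.0016  0.    ]
the job is handed in; nothing more can be done
None
```

I handed the job in at 15 s with the full box held about 1 cm above the pan, upright, still and not released. No verdict is reported.

- **Which box:** I lifted only the nearer box. It pulled about 2.9 to 3.4 N (0.29 to 0.35 kg), too much for the nearly empty one. The other box was never touched and still stands where it was.
- **Carry:** The box went over at about 0.24 m, clear of the bottle and the draught frame, then straight down inside the frame.
- **Last checks:** The tool's position was within about 1 mm of my estimate of the pan centre. Its angle was within about 0.1° of the pan's sides, and joint speeds were near zero. The wrist force still showed only the box's weight. The bottle, cup and jar looked unmoved in the last top picture.
- **Disagreements:**
  - The two cameras put the pan centre 2 to 3 mm apart, so I used the middle.
  - The box's underside looked about 5 mm higher in the pictures than its 26 mm height implies. I lowered it 1 mm more, so the real gap is about 9 mm by the nominal height, or up to 14 mm by the pictures.

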